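# Wet the cleanser dish, then hold the polish rack's spring pusher at its red line

### The arm

A 6-joint arm with a two-finger parallel gripper is mounted at the origin on a cart in front of the work surface, level with it; the furniture and walls round the work are solid. World frame = base frame: x ahead of the robot, y to its left, z up, the work surface at z = 0. Lengths are in m, angles in rad, forces in N, time in s.
With the tool pointing down it reaches from about 0.3 to 0.775 m from the base axis. Payload 14.6 kg.
Tool frame: the origin (TCP) lies at the very end of the fingers, on their centre line; the grasp point (between the pads) lies 19 mm behind it; z points along the fingers, y is the direction in which the jaws open and shut (so a half turn about z gives the same grasp; the last joint's range is limited). The gripper opens to 94 mm and grips with 3 to 60 N. Pads are 16 mm wide; open, the fingers measure 119 mm over their backs; the gripper's body (75 mm by 177 mm) begins 78 mm behind the grasp point.
Start: joints at [-1.17, 0.3, 1.521, -0, 1.321, -0.067], TCP at [0.248, -0.491, 0.205] pointing down, gripper open.
Joint ranges: [-3.03, 3.03], [-0.79, 2.21], [0.23, 2.52], [-1.04, 4.18], [0, 3.07], [-2.55, 2.55]. Speed limits (rad/s): [2.22, 2.22, 2.57, 3.14, 3.14, 3.14].

### API

Orientations are given as [roll, pitch, yaw] about the fixed x, y, z axes, in that order (R = Rz(yaw) Ry(pitch) Rx(roll)).
In Python, from station import ctrl, vision, ticket gives the robot as it stands.
- The arm moves only by the tool step_arm, never from a script. Its argument "steps" is a list of rows, each an object of numbers: "x", "y", "z": the shift along the tool's x, y, z in m; "ax", "ay", "az": the turn, a rotation vector about the tool's x, y, z in degrees; "claw": the finger opening in m, from 0 to 0.094. A call has 1 to 5 rows; each row shifts and turns the pose as measured when the row begins, along the tool's axes as they then stand; what a row does not reach is not made up. A row lasts 1/12 s, in which the tool goes at most 41.7 mm and 7.16 degrees, less where a joint would pass 70% of its speed; a pose out of reach is approached as far as the arm can. A call with a gripper value outside its range is refused whole. The fingers move at their own pace and stop on an object; "grip_force" is the grip in N (left out, the last holds). Time passes only in rows, so rows that do not move let the fingers close. It gives the time, the measured TCP pose, the force and the opening at its end, in the units of the state.
- ctrl.get_obs(): the state, without advancing time (a new reading comes with each control period).
- vision.camera(name): name is "side" or "top"; returns (picture, depth): 480x640x3 uint8, red, green, blue; 480x640 float32, m along the optical axis (not along the pixel's ray), 0 where there is no reading.
- vision.camera_params(name): a dict with "fov_y" (degrees; the focal length in pixels is half the picture's height over the tangent of half this angle, whatever the lens; pixels are square), "cx", "cy" (the principal point, pixels), "k1" (the pictures are not rectified: a ray, as slopes to the right and down, at radius r is drawn at 1 + k1 r^2 times it, then the intrinsics apply), "origin" and "attitude" of the camera in the world. Camera axes: x right, y up, looking along -z (the intrinsics and any distortion apply to the point x, -y, -z); pixel columns grow to the right and rows downward; lengths in m; the calibration is good to about 2 mm. A picture is of the moment at which its call begins. camera_params takes no time and is no camera call.
- ticket.hand_in(): hands the job in, once; it reports no verdict.
The state is a dict: "time_s": time; "qpos": joint angles; "joint_vel": joint speeds; "tau": joint torques, N m; "ee_pos": TCP position; "eef_rot": TCP orientation; "force": force on the tool from outside, world axes, zero at the start; "moment": the same for the moment, N m; "grip_width": finger opening in m.
Only numpy, scipy, OpenCV 4.12 (cv2) and the standard library are available. Lean on these libraries where they do the work, as an engineer would, in place of code of your own. Each camera call takes 0.05 s, during which the arm holds its last target.

### The job

Help me refill the polish rack. First press the dish of the cleanser dispenser all the way down to its stop so that I can wipe the three red bottles, and let it come back up, leaving its flap open. Then pull the spring pusher of the empty lane back by its pink tab until its black pointer is on the red line, and keep holding it there so I can drop the bottles in: you finish still holding it, without having knocked over or shifted the bottles or the dispenser.

Things in the scene. Friction and masses are not known exactly. Their poses are not given: they have to be found in the camera images.
- cleanser_pump (a joint): How far the dish of the cleanser dispenser is pressed down, m: 0 up, 0.010 at its stop. It springs back; about 8 N holds it at the stop.
- cleanser_flap (a joint): Angle of the pale blue flap over the dish, rad: 0 closed on the dish, 1.92 fully open; it starts open (1.75 to 1.9) and leans back by its own weight.
- dish (a point): Centre of the dish on top of the dispenser, on the surface to be pressed (137 mm above the table when up). The dish is 60 mm across, its rim stands 3 mm above this surface. x axis: from the dish centre towards the flap's hinge, which lies 33 mm out and 5 mm above the dish; the open flap (a disc 64 mm across, 5 mm thick) stands up from there to about 205 mm above the table and leans away from the dish.
- cleanser: Loose white cleanser dispenser bottle with a pale blue flap, about 70 mm across, 0.35 kg; origin at the centre of its underside, z up, x towards the flap's hinge.
- polish_rack: Fixed white polish rack, 190 mm long (its x) and 123 mm wide plus a 14 mm scale ledge on its +y side, with three lanes along x, walls 30 mm high; origin under the centre of the lanes. The lanes dispense at the -x end. The lane on the +y side, next to the ledge, is empty; in the others stand pink and blue bottles, up to 90 mm high, and pushers of the same height as the live one, 40 mm and 80 mm away towards -y.
- red_line (a point): Middle of the red line (the third and widest of five lines 29 mm apart) on top of the scale ledge, 30 mm above the table, 87 mm in the rack's +x direction from where the pointer rests. Same axes as the rack.
- feed_pusher (a joint): How far the empty lane's spring pusher is pulled back, along the rack's +x, m: 0 at rest at the dispensing end, 0.087 with the pointer on the red line, 0.145 at its end. The spring pulls it home with about 4 N at rest and 8 N at the red line; it has no latch.
- pull_tab (a point): Centre of the pink ribbed pull tab on top of that pusher: 12 mm thick along the rack's x, 22 mm wide along y, 36 mm high, from 88 to 124 mm above the table. Same axes as the rack; it moves with the pusher. It lies 6 mm in the rack's +x direction from the pusher's face and pointer.
- red_bottle_0_mid (a point): Centre, 37 mm above its foot, of one of three waiting red polish bottles with black cap, 27 x 34 mm and 74 mm high, loose, standing upright; its z axis points up. To be left standing where it is.
- red_bottle_1_mid (a point): Centre, 37 mm above its foot, of one of three waiting red polish bottles with black cap, 27 x 34 mm and 74 mm high, loose, standing upright; its z axis points up. To be left standing where it is.
- red_bottle_2_mid (a point): Centre, 37 mm above its foot, of one of three waiting red polish bottles with black cap, 27 x 34 mm and 74 mm high, loose, standing upright; its z axis points up. To be left standing where it is.

How it is judged:
By the outcome, as a careful person would: the job done as asked, in the order asked, and still so for the second after the job is handed in, while the arm keeps its last pose, push and grip.
It also fails if it takes over 43 s, if anything falls off the work surface, if the arm or the gripper's body presses on something with over 40 N, if the wrist force passes 120 N, or if a joint passes its speed limit or range.

## Working session

There is one attempt and no reset: what is moved stays moved. The work goes in short steps, Python scripts to look and compute and a tool call to move; the robot and the scene stay as the last step left them, time stands still between calls to the robot, and variables do not carry over. Pictures are saved under pics/ and viewed, and the job is handed in when it is done.

Besides the shell and the picture viewer there is one more tool, called after ">>>" in YAML: its name, and indented under it one key for each argument. step_arm: Moves the arm, as the interface text tells. Its arguments: {"type":"object","properties":{"steps":{"type":"array"},"grip_force":{"type":"number"}},"required":["steps"]}

```bash
ls; mkdir -p pics
python3 - <<'E'
from station import ctrl, vision, ticket
import cv2, numpy as np
print(ctrl.get_obs())
for n in ["side","top"]:
    p,d=vision.camera(n); print(vision.camera_params(n))
    cv2.imwrite(f"pics/{n}0.png",p[...,::-1]); np.savez(f"pics/{n}0.npz",p=p,d=d)
E
```

```text
pics
{'time_s': 0.0, 'qpos': array([-1.16956913e+00,  3.00513414e-01,  1.52160225e+00, -2.88737316e-05,
        1.32070726e+00, -6.66017625e-02]), 'joint_vel': array([-0.00154507, -0.00021994, -0.00027383,  0.00049119,  0.00059683,
       -0.00071882]), 'tau': array([-1.50591990e-03, -5.31821108e+01, -3.52735233e+01,  7.07901525e-02,
        2.45206797e-02, -3.68955239e-05]), 'ee_pos': array([ 0.24790429, -0.49065343,  0.20485417]), 'eef_rot': array([-3.14036325e+00, -5.39728377e-05,  4.67836094e-01]), 'force': array([ 1.31592032,  0.5198202 , -0.56625782]), 'moment': array([ 0.03858341, -0.01947252,  0.07724646]), 'grip_width': 0.09393006067378255}
{'fov_y': 42.05235864569532, 'cx': 321.8669608500391, 'cy': 238.59320761907665, 'k1': -0.19632458005694198, 'origin': array([ 0.57367744, -1.08642744,  0.45250988]), 'attitude': array([ 1.23318364,  0.00705212, -0.01403113])}
{'fov_y': 47.60800653359787, 'cx': 317.22813288851665, 'cy': 246.2704794927065, 'k1': 0.04151661950233909, 'origin': array([ 0.47028509, -0.14884834,  0.9507623 ]), 'attitude': array([ 0.09492463,  0.02366658, -1.60106302])}
```

View pics/side0.png

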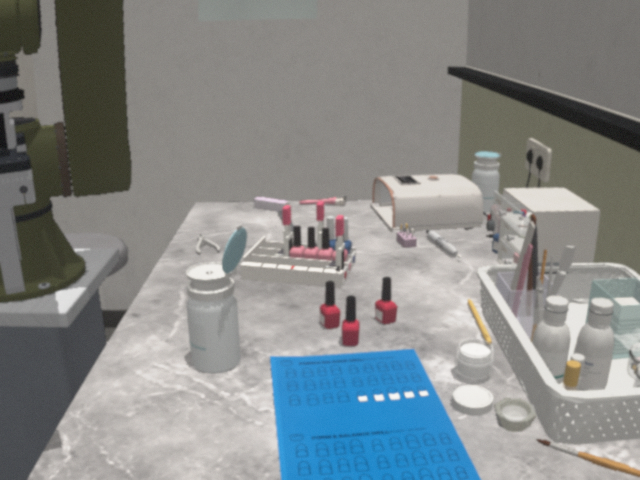

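View pics/top0.png

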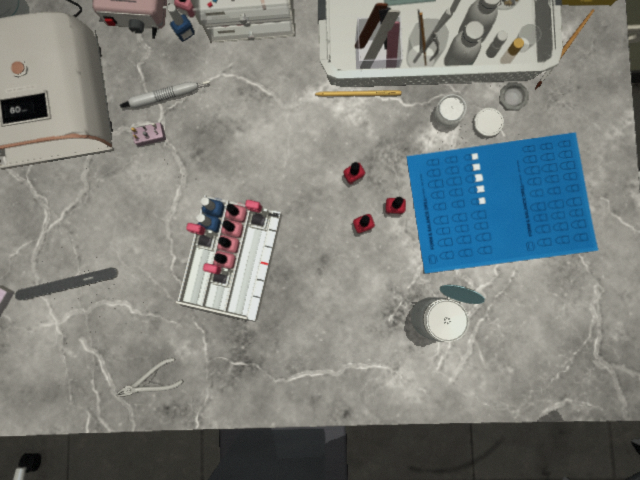

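The side view shows the dispenser at about (212,315) with its open flap at (235,250). The rack is near (300,260) and the three red bottles near (330,305), (350,325) and (386,305). In the top view the dish is at (446,320), the flap at (462,294) and the rack at (230,258). The empty lane is on the right, with its pink tab near (255,207) and the red line near (264,263).

```bash
cat > h.py <<'E'
import numpy as np, cv2
from scipy.spatial.transform import Rotation as Ro
from station import ctrl, vision, ticket
P={n:vision.camera_params(n) for n in ("side","top")}
def KR(n):
    p=P[n]; f=240/np.tan(np.radians(p["fov_y"]/2))
    K=np.array([[f,0,p["cx"]],[0,f,p["cy"]],[0,0,1.]])
    return K,np.array([p["k1"],0,0,0.]),Ro.from_euler("xyz",p["attitude"]).as_matrix(),np.array(p["origin"])
def rays(n,uv):
    K,D,R,o=KR(n)
    s=cv2.undistortPoints(np.array(uv,float).reshape(-1,1,2),K,D).reshape(-1,2)
    return np.c_[s[:,0],-s[:,1],-np.ones(len(s))]@R.T,o
def atz(n,uv,z):
    d,o=rays(n,uv); t=(np.array(z)-o[2])/d[:,2]; return o+d*t[:,None]
def cloud(n,d):
    v,u=np.mgrid[0:480,0:640]; uv=np.c_[u.ravel(),v.ravel()]
    r,o=rays(n,uv); return (o+r*d.ravel()[:,None]).reshape(480,640,3)
def proj(n,X):
    K,D,R,o=KR(n); c=(np.atleast_2d(X)-o)@R; c=c*[1,-1,-1]
    return cv2.projectPoints(c,np.zeros(3),np.zeros(3),K,D)[0].reshape(-1,2)
E
python3 - <<'E'
from h import *
t=np.load("pics/top0.npz"); s=np.load("pics/side0.npz")
cv2.imwrite("pics/tr.png",cv2.resize(t["p"][180:335,165:295,::-1],None,fx=5*.75,fy=5*.75,interpolation=cv2.INTER_CUBIC))
cv2.imwrite("pics/td.png",cv2.resize(t["p"][270:360,390:510,::-1],None,fx=6,fy=6,interpolation=cv2.INTER_CUBIC))
cv2.imwrite("pics/sr.png",cv2.resize(s["p"][190:290,230:370,::-1],None,fx=5.5,fy=5.5,interpolation=cv2.INTER_CUBIC))
cv2.imwrite("pics/sd.png",cv2.resize(s["p"][220:380,170:270,::-1],None,fx=3.7,fy=3.7,interpolation=cv2.INTER_CUBIC))
C=cloud("top",t["d"]); print("table",C[380,300],C[200,300],"dish",C[320,446],C[325,440],"flap",C[294,462],"bottles",C[168,355],C[203,397],C[220,365],"tab",C[207,255],"red",C[263,264])
S=cloud("side",s["d"]); print("side dish",S[270,208],"table",S[400,250])
E
```

```text
table [ 0.33287091 -0.09280152  0.00291871] [ 0.64455913 -0.10113114  0.00100979] dish [ 0.43324989 -0.3181019   0.13670036] [ 0.42616852 -0.30911112  0.1359419 ] flap [ 0.47060636 -0.33371444  0.17789987] bottles [ 0.68096697 -0.19633906  0.07428551] [ 0.62092561 -0.26244328  0.0728076 ] [ 0.59453586 -0.20936777  0.07484854] tab [ 0.61348976 -0.03762956  0.12372349] red [ 0.53291689 -0.03859968  0.03123513]
side dish [ 0.42879368 -0.30963765  0.13676399] table [ 0.48845537 -0.41584949  0.00056441]
```

View pics/tr.png

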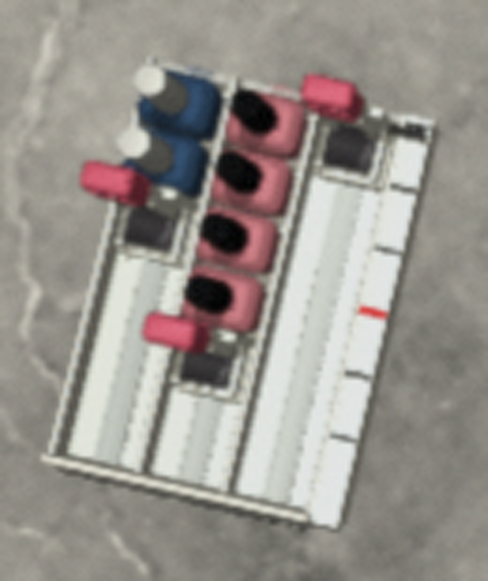

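View pics/td.png

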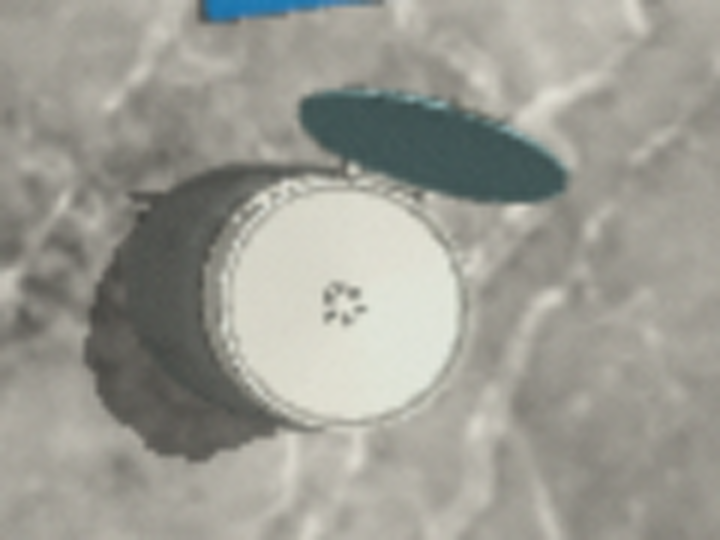

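View pics/sr.png

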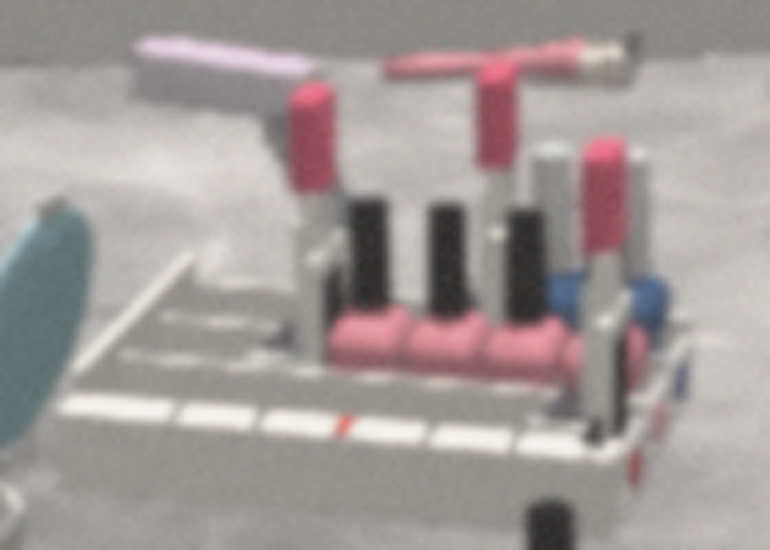

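View pics/sd.png

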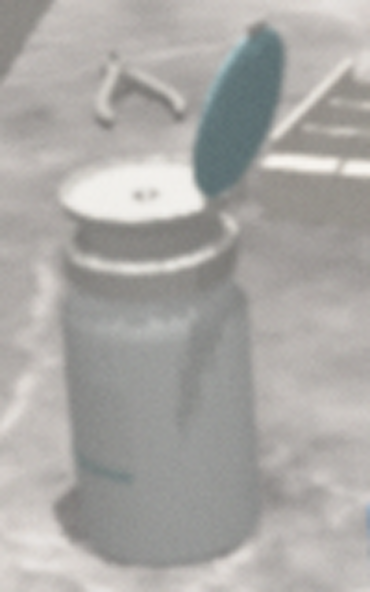

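Run:
```python
from h import *
t=np.load("pics/top0.npz"); s=np.load("pics/side0.npz")
c=np.array([(403,188),(388,250),(373,312),(358,376),(343,438)])/3.75+[165,180]-0.37
L=atz("top",c,.03); print(L.round(4), np.linalg.norm(np.diff(L[:,:2],axis=0),axis=1))
d=L[-1]-L[0]; print("rack x yaw deg",np.degrees(np.arctan2(d[1],d[0])))
e=atz("top",np.array([(432,122),(340,527)])/3.75+[165,180]-.37,.03); d=e[1]-e[0]; print("edge",e,np.degrees(np.arctan2(d[1],d[0])),np.linalg.norm(d))
for n,im in(("top",t),("side",s)):
    C=cloud(n,im["d"]); p=im["p"].astype(int)
    hsv=cv2.cvtColor(im["p"],cv2.COLOR_RGB2HSV)
    m=(((hsv[...,0]>165)|(hsv[...,0]<5))&(hsv[...,1]>100)&(C[...,2]>.095)&(C[...,2]<.14)).astype(np.uint8)
    k,lab,st,ce=cv2.connectedComponentsWithStats(m)
    for i in range(1,k):
        if st[i,4]>15:
            X=C[lab==i]; top=X[X[:,2]>.117] if n=="top" else X
            r=cv2.minAreaRect(top[:,:2].astype(np.float32)*1000) 
            print(n,st[i],ce[i].round(1),"mean",top.mean(0).round(4),X[:,2].min(),X[:,2].max(),r)
t_=t; C=cloud("top",t["d"])
m=(abs(C[...,2]-.139)<.006); m[:, :400]=0; m[:,500:]=0
k,lab,st,ce=cv2.connectedComponentsWithStats(m.astype(np.uint8))
i=1+np.argmax(st[1:,4]); X=C[lab==i]; print("dish",st[i],X.mean(0),cv2.minEnclosingCircle(X[:,:2].astype(np.float32)))
print("dish spot",atz("top",[(390+346/6-.4,270+303/6-.4)],.137))
hsv=cv2.cvtColor(t["p"],cv2.COLOR_RGB2HSV)
f=(C[...,2]>.148)&(C[...,2]<.22); f[:,:400]=0; f[:,500:]=0; f[:250]=0;f[360:]=0
X=C[f]; print("flap",f.sum(),X.mean(0),X.min(0),X.max(0)); u,sv,v=np.linalg.svd(X-X.mean(0)); print(v)
q=ctrl.get_obs(); print(q["time_s"])
```

```text
[[ 0.5894 -0.0535  0.03  ]
 [ 0.5613 -0.046   0.03  ]
 [ 0.5333 -0.0386  0.03  ]
 [ 0.5046 -0.0312  0.03  ]
 [ 0.4769 -0.0239  0.03  ]] [0.02911582 0.02895293 0.02966156 0.02860479]
rack x yaw deg 165.2779923820924
edge [[ 0.6193406  -0.06744691  0.03      ]
 [ 0.43725022 -0.02184822  0.03      ]] 165.94122204975892 0.18771293984218979
top [245 200  17  12 141] [253.  205.5] mean [ 0.6174 -0.0335  0.1233] 0.09938175944470584 0.12734311172616408 ((617.7601318359375, -32.986083984375), (21.802583694458008, 13.086926460266113), 78.7057876586914)
top [187 223  18  12 147] [195.5 228.4] mean [0.5845 0.0573 0.1227] 0.09785272271978618 0.12727609702372977 ((584.6019897460938, 57.75496292114258), (21.95569610595703, 12.818709373474121), 73.95940399169922)
top [203 264  18  10 130] [212.  268.2] mean [0.5216 0.032  0.1236] 0.09655866486422959 0.12762442657053397 ((522.0143432617188, 32.58509063720703), (21.642576217651367, 12.16098403930664), 71.37471008300781)
side [317 201   7  18  95] [320. 209.] mean [0.5837 0.0513 0.1126] 0.0952395933257606 0.12496446658242327 ((582.8776245117188, 55.916
[... 229 characters left out ...]
.14117431640625, 10.656118392944336), 76.77316284179688)
side [337 216   6  19 106] [339.5 224.5] mean [ 0.617  -0.0404  0.1112] 0.09508236449295093 0.12508407554542994 ((617.1782836914062, -37.50462341308594), (17.491870880126953, 8.895204544067383), 87.45206451416016)
dish [ 427  297   42   45 1422] [ 0.43324952 -0.31977966  0.13797439] ((0.4343525469303131, -0.3203086256980896), 0.03260558843612671)
dish spot [[ 0.43306878 -0.319876    0.137     ]]
flap 554 [ 0.47101951 -0.33339688  0.17866488] [ 0.45719681 -0.36255039  0.14807804] [ 0.48386937 -0.30466382  0.21042944]
[[-0.29566108 -0.09665318 -0.95039081]
 [ 0.31374923  0.92985588 -0.19217038]
 [-0.90230036  0.35500169  0.24459733]]
0.1
```

>>> step_arm:
  steps:
    - {"z": -0.03, "claw": 0}
    - {"z": -0.02, "claw": 0}
    - {"x": 0.0, "claw": 0}
    - {"claw": 0}
    - {"claw": 0}
  grip_force: 10

```text
validation failed for argument at $.st...
```

>>> step_arm:
  steps:
    - {"x": 0.035, "y": -0.01}
    - {"x": 0.035, "y": -0.01}
    - {"x": 0.035, "y": -0.01}
    - {"x": 0.035, "y": -0.01}
    - {"x": 0.02, "y": -0.005}

```text
validation failed for argument at $.st...
```

>>> step_arm:
  steps:
    - {"x": 0, "y": 0, "z": -0.03, "ax": 0, "ay": 0, "az": 0, "claw": 0}
    - {"x": 0, "y": 0, "z": -0.02, "ax": 0, "ay": 0, "az": 0, "claw": 0}
    - {"x": 0, "y": 0, "z": 0, "ax": 0, "ay": 0, "az": 0, "claw": 0}
    - {"x": 0, "y": 0, "z": 0, "ax": 0, "ay": 0, "az": 0, "claw": 0}
    - {"x": 0, "y": 0, "z": 0, "ax": 0, "ay": 0, "az": 0, "claw": 0}
  grip_force: 10

```text
time_s: 0.52
ee_pos: [0.2475, -0.4898, 0.2532]
eef_rot: [-3.135, -0.0, 0.468]
force: [0.0, 1.3, 0.2]
grip_width: 0.0642
```

>>> step_arm:
  steps:
    - {"x": 0.035, "y": -0.01, "z": 0, "ax": 0, "ay": 0, "az": 0, "claw": 0}
    - {"x": 0.035, "y": -0.01, "z": 0, "ax": 0, "ay": 0, "az": 0, "claw": 0}
    - {"x": 0.035, "y": -0.01, "z": 0, "ax": 0, "ay": 0, "az": 0, "claw": 0}
    - {"x": 0.035, "y": -0.01, "z": 0, "ax": 0, "ay": 0, "az": 0, "claw": 0}
    - {"x": 0.035, "y": -0.01, "z": 0, "ax": 0, "ay": 0, "az": 0, "claw": 0}

```text
time_s: 0.93
ee_pos: [0.3804, -0.3644, 0.2462]
eef_rot: [-3.126, 0.002, 0.458]
force: [0.6, -0.4, 0.4]
grip_width: 0.0306
```

>>> step_arm:
  steps:
    - {"x": 0.035, "y": -0.008, "z": 0, "ax": -0.9, "ay": 0, "az": 0, "claw": 0}
    - {"x": 0.03, "y": -0.008, "z": 0, "ax": 0, "ay": 0, "az": 0, "claw": 0}
    - {"x": 0, "y": 0, "z": 0, "ax": 0, "ay": 0, "az": 0, "claw": 0}
    - {"x": 0, "y": 0, "z": 0, "ax": 0, "ay": 0, "az": 0, "claw": 0}
    - {"x": 0, "y": 0, "z": 0, "ax": 0, "ay": 0, "az": 0, "claw": 0}

```text
time_s: 1.35
ee_pos: [0.4365, -0.3127, 0.2395]
eef_rot: [-3.134, 0.004, 0.465]
force: [-0.1, 0.6, -0.1]
grip_width: 0.0007
```

>>> step_arm:
  steps:
    - {"x": -0.006, "y": 0.005, "z": 0.01, "ax": -0.4, "ay": -0.2, "az": 0, "claw": 0}
    - {"x": 0, "y": 0, "z": 0.03, "ax": 0, "ay": 0, "az": 0, "claw": 0}
    - {"x": 0, "y": 0, "z": 0.025, "ax": 0, "ay": 0, "az": 0, "claw": 0}
    - {"x": 0, "y": 0, "z": 0.01, "ax": 0, "ay": 0, "az": 0, "claw": 0}
    - {"x": 0, "y": 0, "z": 0, "ax": 0, "ay": 0, "az": 0, "claw": 0}

```text
time_s: 1.77
ee_pos: [0.4289, -0.3239, 0.1606]
eef_rot: [-3.141, 0.009, 0.459]
force: [-0.9, 0.6, 0.4]
grip_width: 0.0005
```

Run:
```python
from h import *
q=ctrl.get_obs(); print(q["ee_pos"],q["eef_rot"],q["force"],q["time_s"])
s,_=vision.camera("side"); 
cv2.imwrite("pics/s1.png",cv2.resize(s[150:390,130:330,::-1],None,fx=2.5,fy=2.5,interpolation=cv2.INTER_CUBIC))
s,_=vision.camera("top"); cv2.imwrite("pics/t1.png",s[...,::-1])
```

```text
[ 0.42894145 -0.32388606  0.16062782] [-3.14143098  0.00861914  0.45935374] [-0.86362274  0.64227947  0.36221194] 1.7667
```

View pics/s1.png

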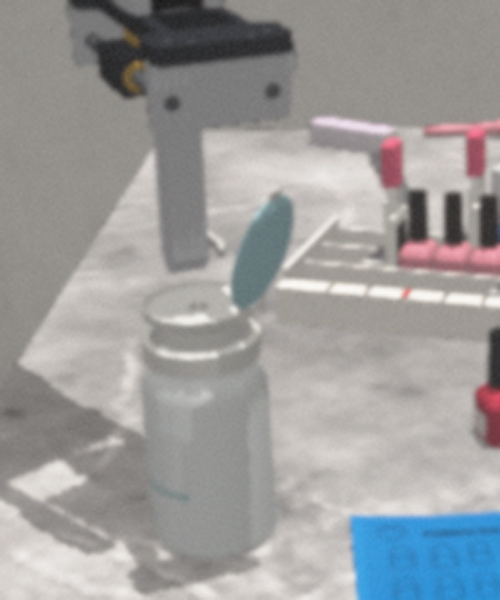

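View pics/t1.png

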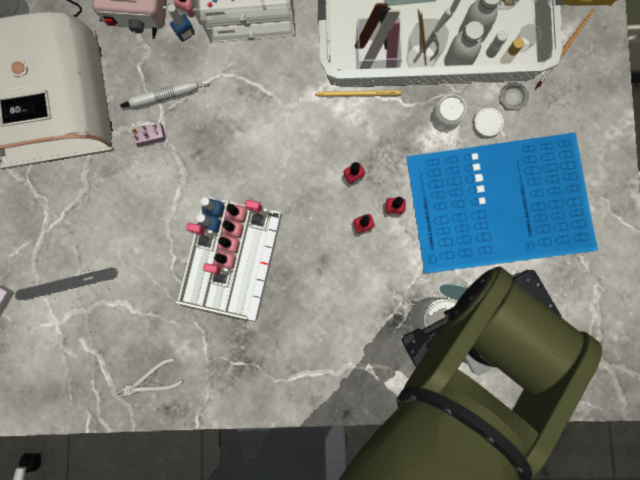

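The closed fingers sit above the dish, with the fingertip at about (185,265) in the side crop. They are clear of the flap at (262,250), and the rack and red bottles haven't moved.

>>> step_arm:
  steps:
    - {"x": 0.004, "y": -0.002, "z": 0.008, "ax": 0, "ay": -0.4, "az": 0, "claw": 0}
    - {"x": 0, "y": 0, "z": 0.006, "ax": 0, "ay": 0, "az": 0, "claw": 0}
    - {"x": 0, "y": 0, "z": 0.004, "ax": 0, "ay": 0, "az": 0, "claw": 0}
    - {"x": 0, "y": 0, "z": 0, "ax": 0, "ay": 0, "az": 0, "claw": 0}

```text
time_s: 2.2
ee_pos: [0.4338, -0.3219, 0.1472]
eef_rot: [3.134, 0.013, 0.459]
force: [0.3, 0.9, 0.4]
grip_width: 0.0007
```

>>> step_arm:
  steps:
    - {"x": 0, "y": 0, "z": 0.004, "ax": 0, "ay": 0, "az": 0, "claw": 0}
    - {"x": 0, "y": 0, "z": 0, "ax": 0, "ay": 0, "az": 0, "claw": 0}

```text
time_s: 2.37
ee_pos: [0.434, -0.3219, 0.1432]
eef_rot: [3.133, 0.012, 0.459]
force: [-0.7, 0.2, -0.2]
grip_width: 0.0003
```

>>> step_arm:
  steps:
    - {"x": 0, "y": 0, "z": 0.004, "ax": 0.5, "ay": 0.7, "az": 0, "claw": 0}
    - {"x": 0, "y": 0, "z": 0.003, "ax": 0, "ay": 0, "az": 0, "claw": 0}
    - {"x": 0, "y": 0, "z": 0, "ax": 0, "ay": 0, "az": 0, "claw": 0}

```text
time_s: 2.62
ee_pos: [0.4342, -0.3221, 0.136]
eef_rot: [-3.141, -0.002, 0.46]
force: [-0.3, 0.3, -1.0]
grip_width: 0.0004
```

>>> step_arm:
  steps:
    - {"x": 0, "y": 0, "z": 0.003, "ax": 0, "ay": 0, "az": 0, "claw": 0}
    - {"x": 0, "y": 0, "z": 0.002, "ax": 0, "ay": 0, "az": 0, "claw": 0}
    - {"x": 0, "y": 0, "z": 0, "ax": 0, "ay": 0, "az": 0, "claw": 0}

```text
time_s: 2.87
ee_pos: [0.4343, -0.3225, 0.1313]
eef_rot: [3.141, -0.002, 0.459]
force: [-1.3, 0.3, 4.4]
grip_width: 0.0004
```

Contact is made, so I'll keep pressing in small steps.

>>> step_arm:
  steps:
    - {"x": 0, "y": 0, "z": 0.002, "ax": 0, "ay": 0, "az": 0, "claw": 0}
    - {"x": 0, "y": 0, "z": 0.002, "ax": 0, "ay": 0, "az": 0, "claw": 0}
    - {"x": 0, "y": 0, "z": 0, "ax": 0, "ay": 0, "az": 0, "claw": 0}

```text
time_s: 3.12
ee_pos: [0.4347, -0.3229, 0.1284]
eef_rot: [3.139, -0.003, 0.459]
force: [-1.7, 1.1, 6.3]
grip_width: 0.0006
```

>>> step_arm:
  steps:
    - {"x": 0, "y": 0, "z": 0.001, "ax": 0, "ay": 0, "az": 0, "claw": 0}
    - {"x": 0, "y": 0, "z": 0, "ax": 0, "ay": 0, "az": 0, "claw": 0}

```text
time_s: 3.28
ee_pos: [0.4351, -0.3232, 0.1285]
eef_rot: [3.137, -0.003, 0.46]
force: [-2.5, 0.6, 6.4]
grip_width: 0.0004
```

>>> step_arm:
  steps:
    - {"x": 0, "y": -0.001, "z": 0.003, "ax": 0, "ay": 0, "az": 0, "claw": 0}
    - {"x": 0, "y": -0.001, "z": 0.003, "ax": 0, "ay": 0, "az": 0, "claw": 0}

```text
time_s: 3.45
ee_pos: [0.4359, -0.3232, 0.1271]
eef_rot: [3.129, -0.006, 0.46]
force: [-7.1, 3.5, 40.1]
grip_width: 0.0001
```

>>> step_arm:
  steps:
    - {"x": 0, "y": 0, "z": -0.01, "ax": 0, "ay": 0, "az": 0, "claw": 0}
    - {"x": 0, "y": 0, "z": -0.02, "ax": 0.5, "ay": 0, "az": 0, "claw": 0}
    - {"x": 0, "y": 0, "z": -0.03, "ax": 0, "ay": 0, "az": 0, "claw": 0}
    - {"x": 0, "y": 0, "z": -0.03, "ax": 0, "ay": 0, "az": 0, "claw": 0}
    - {"x": 0, "y": 0, "z": -0.03, "ax": 0, "ay": 0, "az": 0, "claw": 0}

```text
time_s: 3.87
ee_pos: [0.4335, -0.3214, 0.2467]
eef_rot: [-3.137, -0.002, 0.46]
force: [-0.7, -0.6, -0.4]
grip_width: 0.0005
```

Run:
```python
from h import *
q=ctrl.get_obs(); print(q["ee_pos"],q["eef_rot"],q["force"],q["time_s"])
s,d=vision.camera("side"); 
cv2.imwrite("pics/s2.png",cv2.resize(s[150:390,130:330,::-1],None,fx=2.5,fy=2.5,interpolation=cv2.INTER_CUBIC))
s0=np.load("pics/side0.npz")["p"]
df=cv2.absdiff(s0,s)[220:380,170:270].max(2); cv2.imwrite("pics/df.png",cv2.resize(df,None,fx=3,fy=3))
S=cloud("side",d); print(S[270,208])
```

```text
[ 0.43345864 -0.32139023  0.24670808] [-3.13714112e+00 -2.11736575e-03  4.59863253e-01] [-0.74390217 -0.57984568 -0.39041883] 3.8667
[ 0.42797554 -0.3052512   0.13498101]
```

View pics/s2.png

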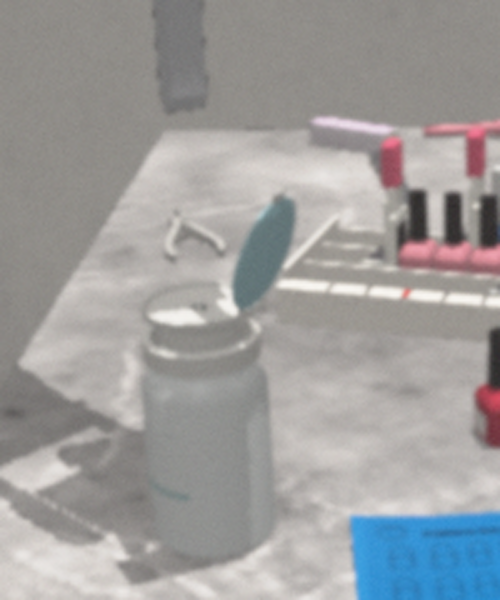

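View pics/df.png

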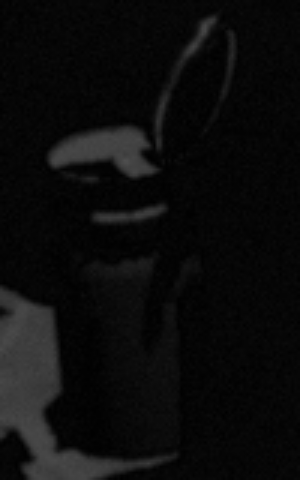

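The dish is back up at about (195,305) in the crop, the flap is still open, and the bottle's outline is unchanged. Next I'll go to the tab.

>>> step_arm:
  steps:
    - {"x": 0.033, "y": -0.02, "z": 0, "ax": -0.2, "ay": 0, "az": 0, "claw": 0}
    - {"x": 0.033, "y": -0.02, "z": 0, "ax": 0, "ay": 0, "az": 0, "claw": 0}
    - {"x": 0.033, "y": -0.02, "z": 0, "ax": 0, "ay": 0, "az": 0, "claw": 0}
    - {"x": 0.033, "y": -0.02, "z": 0, "ax": 0, "ay": 0, "az": 0, "claw": 0}
    - {"x": 0.033, "y": -0.02, "z": 0, "ax": 0, "ay": 0, "az": 0, "claw": 0}

```text
time_s: 4.33
ee_pos: [0.5402, -0.1603, 0.2565]
eef_rot: [3.127, -0.009, 0.449]
force: [1.2, -0.2, 0.1]
grip_width: 0.0004
```

>>> step_arm:
  steps:
    - {"x": 0.033, "y": -0.02, "z": 0, "ax": 0, "ay": 0, "az": 0, "claw": 0}
    - {"x": 0.033, "y": -0.02, "z": 0, "ax": 0, "ay": 0, "az": 0, "claw": 0.05}
    - {"x": 0.033, "y": -0.02, "z": 0, "ax": 0, "ay": 0, "az": 0, "claw": 0.05}
    - {"x": 0, "y": 0, "z": 0, "ax": 0, "ay": 0, "az": -7, "claw": 0.05}
    - {"x": 0, "y": 0, "z": 0, "ax": 0, "ay": 0, "az": -7, "claw": 0.05}

```text
time_s: 4.75
ee_pos: [0.6083, -0.0503, 0.254]
eef_rot: [3.127, -0.005, 0.699]
force: [-0.6, -0.2, -0.1]
grip_width: 0.0236
```

>>> step_arm:
  steps:
    - {"x": 0, "y": 0, "z": 0, "ax": 0, "ay": 0, "az": -7, "claw": 0.05}
    - {"x": 0, "y": 0, "z": 0, "ax": 0, "ay": 0, "az": -7, "claw": 0.05}
    - {"x": 0, "y": 0, "z": 0, "ax": 0, "ay": 0, "az": -7, "claw": 0.05}
    - {"x": 0, "y": 0, "z": 0, "ax": 0, "ay": 0, "az": -7, "claw": 0.05}
    - {"x": 0, "y": 0, "z": 0, "ax": 0, "ay": 0, "az": -7, "claw": 0.05}

```text
time_s: 5.17
ee_pos: [0.6089, -0.0477, 0.2507]
eef_rot: [3.129, 0.005, 1.323]
force: [-0.4, -1.1, -0.4]
grip_width: 0.0498
```

>>> step_arm:
  steps:
    - {"x": 0.017, "y": 0.005, "z": 0.01, "ax": 0.7, "ay": 0.3, "az": 0, "claw": 0.05}
    - {"x": 0, "y": 0, "z": 0.035, "ax": 0, "ay": 0, "az": 0, "claw": 0.05}
    - {"x": 0, "y": 0, "z": 0.035, "ax": 0, "ay": 0, "az": 0, "claw": 0.05}
    - {"x": 0, "y": 0, "z": 0.015, "ax": 0, "ay": 0, "az": 0, "claw": 0.05}
    - {"x": 0, "y": 0, "z": 0, "ax": 0, "ay": 0, "az": 0, "claw": 0.05}

```text
time_s: 5.58
ee_pos: [0.6192, -0.0315, 0.1519]
eef_rot: [3.138, -0.001, 1.334]
force: [0.0, -0.1, -0.1]
grip_width: 0.0502
```

Run:
```python
from h import *
q=ctrl.get_obs(); print(q["ee_pos"],q["eef_rot"],q["force"],q["time_s"],q["qpos"])
s,d=vision.camera("side"); 
cv2.imwrite("pics/s3.png",cv2.resize(s[130:330,230:420,::-1],None,fx=3,fy=3,interpolation=cv2.INTER_CUBIC))
s,_=vision.camera("top"); cv2.imwrite("pics/t3.png",s[...,::-1])
```

```text
[ 0.61919279 -0.03154103  0.15193342] [ 3.13839458e+00 -1.28312989e-03  1.33386587e+00] [ 0.02402183 -0.09931536 -0.11082463] 5.5833 [-1.10342020e-01  4.97869964e-01  1.37296850e+00  9.10686520e-04
  1.26741983e+00  1.26319879e-01]
```

View pics/s3.png

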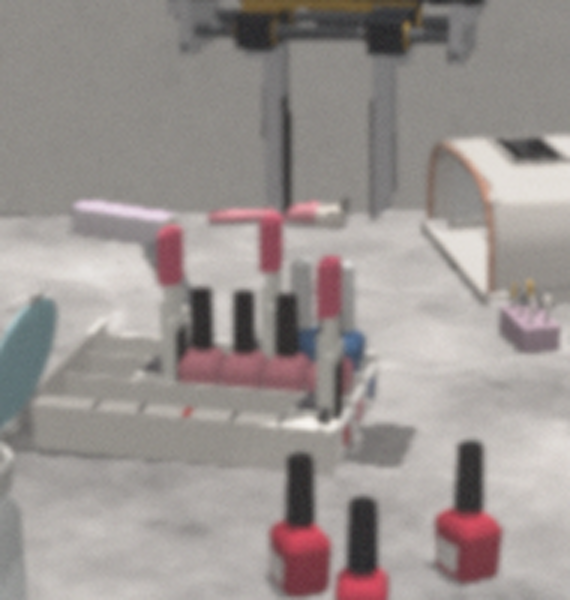

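View pics/t3.png

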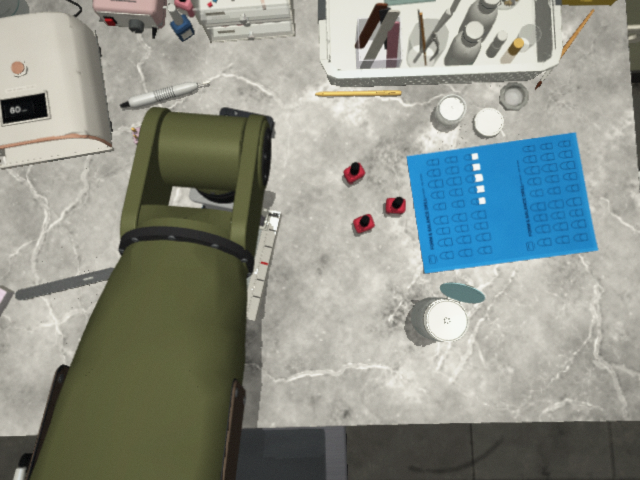

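The side crop shows the open fingers above and astride the tab: tips at (283,210) and (383,210), tab at (330,270). The bottles and dispenser haven't moved, so I'll descend.

>>> step_arm:
  steps:
    - {"x": -0.001, "y": -0.001, "z": 0.015, "ax": 0, "ay": 0, "az": 0.9, "claw": 0.05}
    - {"x": 0, "y": 0, "z": 0.02, "ax": 0, "ay": 0, "az": 0, "claw": 0.05}
    - {"x": 0, "y": 0, "z": 0.015, "ax": 0, "ay": 0, "az": 0, "claw": 0.05}
    - {"x": 0, "y": 0, "z": 0.005, "ax": 0, "ay": 0, "az": 0, "claw": 0.05}
    - {"x": 0, "y": 0, "z": 0, "ax": 0, "ay": 0, "az": 0, "claw": 0.05}

```text
time_s: 6.1
ee_pos: [0.6239, -0.0332, 0.1081]
eef_rot: [3.121, -0.004, 1.317]
force: [0.3, 0.4, 0.5]
grip_width: 0.0501
```

>>> step_arm:
  steps:
    - {"x": -0.001, "y": -0.006, "z": 0.007, "ax": 1.2, "ay": -0.2, "az": 0, "claw": 0.05}
    - {"x": 0, "y": 0, "z": 0.006, "ax": 0, "ay": 0, "az": 0, "claw": 0.05}
    - {"x": 0, "y": 0, "z": 0, "ax": 0, "ay": 0, "az": 0, "claw": 0.05}

```text
time_s: 6.35
ee_pos: [0.619, -0.0328, 0.0979]
eef_rot: [3.139, -0.001, 1.317]
force: [-0.2, -0.7, 0.7]
grip_width: 0.0496
```

Now I'll close on the tab.

>>> step_arm:
  steps:
    - {"x": 0, "y": -0.001, "z": 0.003, "ax": 0, "ay": 0, "az": 0, "claw": 0}
    - {"x": 0, "y": 0, "z": 0, "ax": 0, "ay": 0, "az": 0, "claw": 0}
    - {"x": 0, "y": 0, "z": 0, "ax": 0, "ay": 0, "az": 0, "claw": 0}
    - {"x": 0, "y": 0, "z": 0, "ax": 0, "ay": 0, "az": 0, "claw": 0}
    - {"x": 0, "y": 0, "z": 0, "ax": 0, "ay": 0, "az": 0, "claw": 0}
  grip_force: 30

```text
time_s: 6.77
ee_pos: [0.6187, -0.0326, 0.0963]
eef_rot: [3.137, -0.001, 1.317]
force: [0.0, -0.6, 0.3]
grip_width: 0.0203
```

>>> step_arm:
  steps:
    - {"x": 0, "y": 0, "z": 0, "ax": 0, "ay": 0, "az": 0, "claw": 0}
    - {"x": 0, "y": 0, "z": 0, "ax": 0, "ay": 0, "az": 0, "claw": 0}

```text
time_s: 6.93
ee_pos: [0.6184, -0.0326, 0.0965]
eef_rot: [3.137, -0.001, 1.317]
force: [-1.4, 0.3, -0.7]
grip_width: 0.0118
```

Run:
```python
from h import *
q=ctrl.get_obs(); print(q["ee_pos"],q["eef_rot"],q["force"],q["moment"],q["time_s"],q["grip_width"])
s,d=vision.camera("side"); 
cv2.imwrite("pics/s4.png",cv2.resize(s[130:330,230:420,::-1],None,fx=3,fy=3,interpolation=cv2.INTER_CUBIC))
```

```text
[ 0.61843226 -0.03256546  0.09650034] [ 3.13723958e+00 -1.04454807e-03  1.31683717e+00] [-1.40704831  0.26265119 -0.71548869] [0.08464984 0.4274004  0.04827076] 6.9333 0.011793062948628544
```

View pics/s4.png

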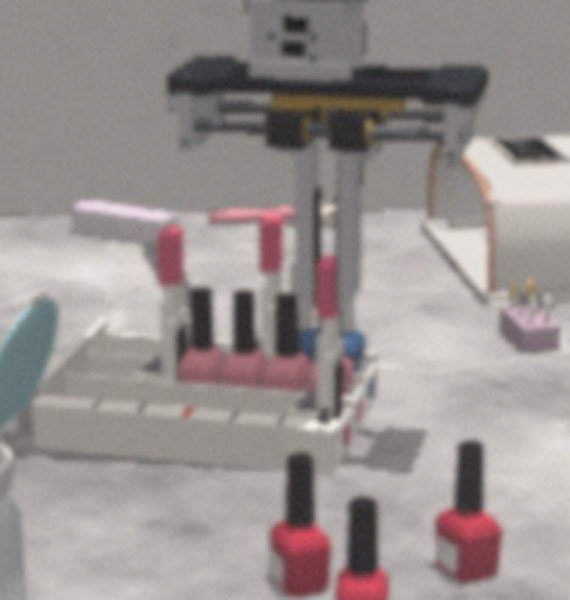

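Gripped: the opening is 11.8 mm on the 12 mm tab, and the crop shows both fingers on it at (325,290). Now the pull.

>>> step_arm:
  steps:
    - {"x": 0, "y": -0.015, "z": 0, "ax": 0, "ay": 0, "az": 0, "claw": 0}
    - {"x": 0, "y": -0.015, "z": 0, "ax": 0, "ay": 0, "az": 0, "claw": 0}
    - {"x": 0, "y": -0.01, "z": 0, "ax": 0, "ay": 0, "az": 0, "claw": 0}
  grip_force: 35

```text
time_s: 7.23
ee_pos: [0.5815, -0.023, 0.0965]
eef_rot: [3.131, -0.002, 1.316]
force: [6.9, -0.7, -3.6]
grip_width: 0.0118
```

>>> step_arm:
  steps:
    - {"x": 0, "y": -0.014, "z": 0, "ax": 0.3, "ay": 0, "az": 0, "claw": 0}
    - {"x": 0, "y": -0.014, "z": 0, "ax": 0.2, "ay": 0, "az": 0, "claw": 0}
    - {"x": 0, "y": -0.01, "z": 0, "ax": 0, "ay": 0, "az": 0, "claw": 0}

```text
time_s: 7.48
ee_pos: [0.5455, -0.0137, 0.0965]
eef_rot: [3.133, -0.002, 1.316]
force: [8.1, -2.4, -6.2]
grip_width: 0.0117
```

Run:
```python
from h import *
q=ctrl.get_obs(); print(q["ee_pos"],q["eef_rot"],q["force"],q["moment"],q["time_s"],q["grip_width"])
s,d=vision.camera("side"); 
cv2.imwrite("pics/s5.png",cv2.resize(s[180:290,230:370,::-1],None,fx=5,fy=5,interpolation=cv2.INTER_CUBIC))
s,_=vision.camera("top"); cv2.imwrite("pics/t5.png",cv2.resize(s[190:340,190:300,::-1],None,fx=3.75,fy=3.75,interpolation=cv2.INTER_CUBIC))
q=ctrl.get_obs(); print(q["ee_pos"])
```

```text
[ 0.54546758 -0.0136687   0.096508  ] [ 3.13328663e+00 -2.40203025e-03  1.31601105e+00] [ 8.07467992 -2.43218797 -6.19370689] [-0.22809984 -1.11060445  0.05443442] 7.4833 0.011739586478237056
[ 0.54520142 -0.01357167  0.09652165]
```

View pics/s5.png

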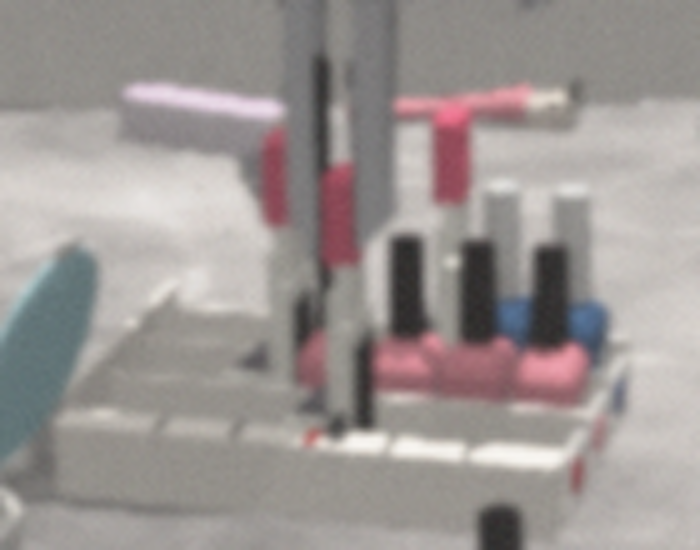

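View pics/t5.png

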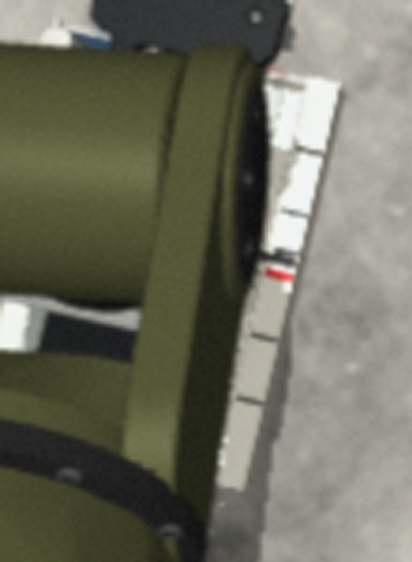

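The top crop shows the black pointer at (280,256), just short of the red line at (280,274). Kinematics leave about 11 mm to go. I'll do most of that and look again.

>>> step_arm:
  steps:
    - {"x": 0, "y": -0.006, "z": 0, "ax": 0.3, "ay": 0, "az": 0, "claw": 0}
    - {"x": 0, "y": -0.003, "z": 0, "ax": 0, "ay": 0, "az": 0, "claw": 0}
    - {"x": 0, "y": 0, "z": 0, "ax": 0, "ay": 0, "az": 0, "claw": 0}

```text
time_s: 7.83
ee_pos: [0.5388, -0.0119, 0.0965]
eef_rot: [3.134, -0.003, 1.316]
force: [5.9, -0.7, -6.1]
grip_width: 0.0112
```

```bash
cat > look.py <<'E'
from h import *
import sys
k=sys.argv[1]
q=ctrl.get_obs(); p=q["ee_pos"]; print(p,q["eef_rot"],q["force"],q["time_s"],q["grip_width"])
print("travel mm",1000*np.dot(p[:2]-[.6184,-.0326],[-.968,.251]), 1000*np.dot(p[:2]-[.6184,-.0326],[.251,.968]))
s,_=vision.camera("side"); cv2.imwrite(f"pics/s{k}.png",cv2.resize(s[180:290,230:370,::-1],None,fx=5,fy=5,interpolation=cv2.INTER_CUBIC))
t,_=vision.camera("top"); cv2.imwrite(f"pics/t{k}.png",cv2.resize(t[240:290,240:290,::-1],None,fx=10,fy=10,interpolation=cv2.INTER_CUBIC))
cv2.imwrite(f"pics/tf{k}.png",t[...,::-1]);cv2.imwrite(f"pics/sf{k}.png",s[...,::-1])
q=ctrl.get_obs(); print(q["ee_pos"])
E
python3 look.py 6
```

```text
[ 0.53876201 -0.01190056  0.09651767] [ 3.13378643e+00 -2.66345848e-03  1.31623621e+00] [ 5.90133694 -0.67837138 -6.13481838] 7.8333 0.01120815977099313
travel mm 82.28513042672203 0.047923860469342765
[ 0.53900323 -0.01195512  0.09651238]
```

View pics/t6.png

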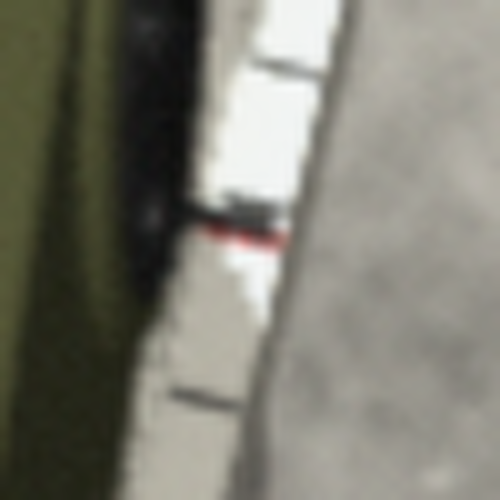

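View pics/s6.png

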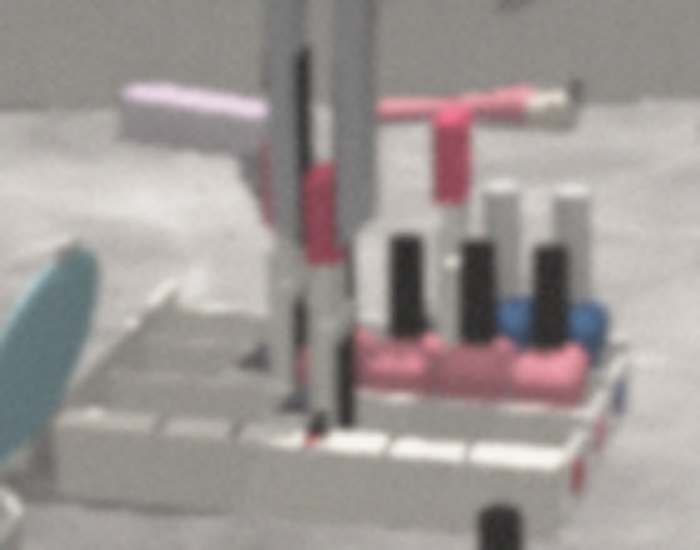

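The pointer is at (243,212) and the red line at (245,233) in the 10x crop, so about 4 mm remain. That agrees with the kinematic estimate of about 4.7 mm.

>>> step_arm:
  steps:
    - {"x": 0, "y": -0.005, "z": 0, "ax": 0.3, "ay": 0, "az": 0, "claw": 0}
    - {"x": 0, "y": -0.002, "z": 0, "ax": 0, "ay": 0, "az": 0, "claw": 0}
    - {"x": 0, "y": -0.001, "z": 0, "ax": 0, "ay": 0, "az": 0, "claw": 0}

```text
time_s: 8.18
ee_pos: [0.5343, -0.0108, 0.0965]
eef_rot: [3.133, -0.003, 1.316]
force: [7.8, -0.9, -5.5]
grip_width: 0.0117
```

```bash
python3 look.py 7
```

```text
[ 0.53433275 -0.01076731  0.09650346] [ 3.13301709e+00 -3.12680402e-03  1.31601798e+00] [ 7.84492728 -0.9463206  -5.5285911 ] 8.1833 0.011723252516995821
travel mm 86.85710474389026 0.033167383530544894
[ 0.53433713 -0.01074638  0.0964949 ]
```

View pics/t7.png

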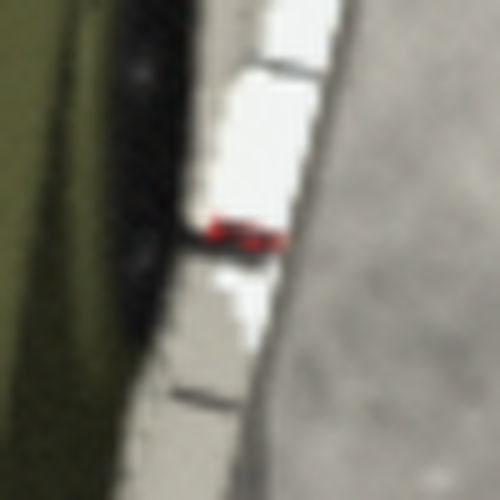

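View pics/s7.png

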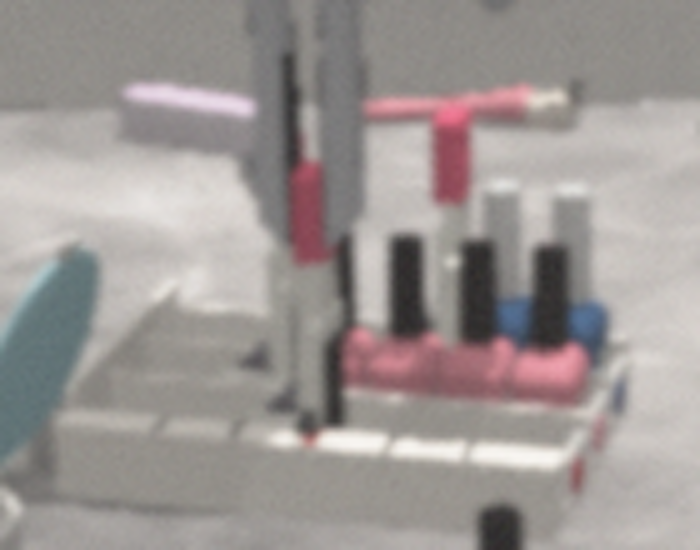

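```bash
python3 - <<'E'
from h import *
red=np.array([.5333,-.0386]); ux=np.array([-.968,.25]); uy=np.array([-.25,-.968])
# refine origin with black line fits: sample profile along rack x at several y offsets, z=.030
for k,f in (("rest","top0"),("t5",None),("t6","tf6"),("t7","tf7")):
    if f is None: continue
    im=cv2.imread(f"pics/{f}.png").astype(np.float32)
    a=np.arange(-95,62,1.0)
    for off in (-3,0,3):
        X=np.array([np.r_[red+ux*x/1000+uy*off/1000,.03] for x in a])
        uv=proj("top",X).astype(np.float32)
        v=cv2.remap(im,uv[:,0].reshape(1,-1),uv[:,1].reshape(1,-1),cv2.INTER_LINEAR)[0]
        print(k,off)
        rng=[(-93,-80),(-63,-53),(-34,-24),(-12,9),(24,34)] 
        for lo,hi in rng:
            i=(a>=lo)&(a<=hi); print("  ",lo,"G",v[i,1].astype(int).tolist(),"R",v[i,2].astype(int).tolist() if lo==-12 else "")
E
python3 - <<'E'
import cv2,numpy as np
a=cv2.imread("pics/tf7.png")[255:272,254:272]; b=cv2.imread("pics/tf6.png")[255:272,254:272]; c=cv2.imread("pics/top0.png")[206:223,264:282]
cv2.imwrite("pics/cmp.png",np.hstack([cv2.resize(i,None,fx=14,fy=14,interpolation=cv2.INTER_NEAREST) for i in (a,b,c)]))
E
```

```text
rest -3
   -93 G [162, 179, 202, 206, 187, 142, 89, 74, 63, 57, 63, 85, 125, 173] R 
   -63 G [227, 225, 214, 190, 145, 136, 149, 186, 222, 225, 227] R 
   -34 G [227, 226, 221, 203, 174, 140, 163, 206, 218, 227, 228] R 
   -12 G [229, 228, 228, 227, 227, 227, 228, 227, 222, 205, 162, 94, 89, 104, 157, 199, 218, 227, 227, 227, 227, 228] R [225, 225, 225, 225, 224, 224, 225, 224, 224, 222, 219, 215, 215, 216, 219, 221, 224, 225, 224, 223, 224, 224]
   24 G [227, 227, 219, 207, 160, 122, 145, 175, 213, 225, 228] R 
rest 0
   -93 G [159, 177, 195, 199, 178, 120, 85, 66, 60, 56, 70, 94, 139, 180] R 
   -63 G [227, 225, 219, 198, 171, 136, 144, 183, 209, 226, 227] R 
   -34 G [227, 227, 218, 202, 158, 140, 154, 184, 219, 226, 228] R 
   -12 G [228, 228, 228, 228, 228, 228, 227, 227, 218, 201, 147, 103, 76, 100, 146, 190, 224, 226, 228, 228, 228, 228] R [224, 224, 224, 224, 225, 225, 225, 225, 223, 221, 216, 212, 211, 210, 210, 217, 223, 224, 225, 225, 225, 226]
   24 G [227, 224, 215, 188, 145, 138, 149, 195, 223, 226, 228] R 
rest 3
   -93 G [162, 174, 191, 205, 174, 139, 106, 86, 79, 71
[... 2855 characters left out ...]
, 237] R [241, 241, 241, 241, 241, 241, 241, 240, 236, 227, 188, 149, 116, 103, 99, 83, 81, 114, 157, 212, 231, 234]
   24 G [178, 177, 170, 153, 126, 114, 114, 152, 174, 177, 178] R 
t7 3
   -93 G [187, 201, 222, 241, 242, 242, 242, 243, 243, 243, 243, 243, 242, 242] R 
   -63 G [243, 242, 237, 229, 178, 143, 168, 200, 232, 241, 243] R 
   -34 G [242, 241, 240, 224, 202, 181, 183, 223, 240, 243, 243] R 
   -12 G [243, 243, 243, 243, 243, 243, 243, 241, 239, 224, 198, 132, 81, 59, 62, 77, 96, 118, 168, 208, 232, 241] R [240, 240, 240, 241, 241, 240, 240, 240, 239, 231, 216, 157, 117, 115, 109, 94, 104, 120, 167, 206, 230, 238]
   24 G [177, 177, 174, 162, 140, 109, 126, 155, 170, 178, 180] R
```

View pics/cmp.png

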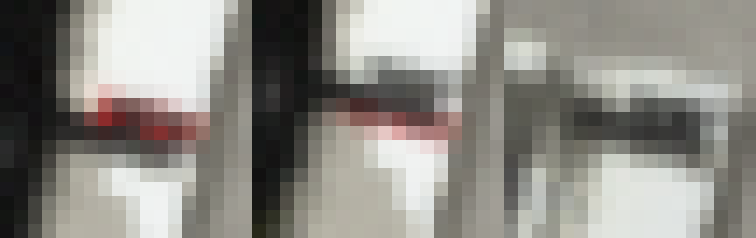

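Run:
```python
from h import *
ims={"rest":cv2.imread("pics/side0.png"),"now":cv2.imread("pics/sf7.png")}
out=[]
for k,(u,v) in (("rest",(338,268)),("now",(291,265))):
    im=ims[k]; out.append(cv2.resize(im[v-16:v+12,u-14:u+14],None,fx=13,fy=13,interpolation=cv2.INTER_NEAREST)); 
    w=im[v-6:v+6,u-8:u+9].max(2); print(k); print(w)
cv2.imwrite("pics/cmp2.png",np.hstack(out))
```

```text
rest
[[153 131 107 104 104 119 139 146 154 155 143 115  81 101 151 186 199]
 [127 112 106 101 105 127 140 149 151 152 143 112  83  96 142 170 186]
 [117 107 102 106 111 123 135 146 149 150 141 113  82  87 129 153 168]
 [115 113 109 107 112 121 131 136 135 140 136 113  78  89 132 161 168]
 [147 143 138 143 147 149 140 119 109 118 126 107  79  98 152 185 187]
 [163 169 172 180 190 180 154 111  92 111 125 107  87 113 168 193 189]
 [194 196 197 196 194 178 140  99  91 115 126 113 108 137 180 193 175]
 [229 226 228 223 214 178 125  90  96 118 147 156 153 171 192 183 166]
 [242 243 243 241 233 205 159 126 125 149 194 212 205 197 192 177 157]
 [240 242 244 243 240 229 199 182 177 190 221 229 218 203 183 162 152]
 [223 227 233 234 232 223 208 207 215 220 226 223 201 182 168 151 148]
 [181 185 193 197 195 190 182 188 199 207 206 191 174 161 153 143 144]]
now
[[144 133 116 101  99 104 127 141 149 150 142 118  88  61  65 101 147]
 [129 113  99  91  92 101 120 139 144 150 140 122  83  60  64  93 128]
 [122 109  94  91  93  95 112 126 129 132 132 115  83  59  60  90 124]
 [138 123 120 113 117 115 120 107 104 110 118 111  82  60  58  87 121]
 [153 148 148 150 146 141 126  99  85  94 111 105  80  62  62  91 123]
 [162 163 162 163 163 148 119  86  82  89 105 106  86  72  75 100 131]
 [177 176 179 183 179 159 123  89  83  91 112 130 136 133 134 144 162]
 [191 197 210 218 219 196 157 125 110 113 145 187 205 211 207 213 214]
 [200 219 231 237 236 224 200 175 154 156 193 225 238 240 241 240 241]
 [193 211 225 233 232 222 211 195 184 190 214 232 240 243 245 245 246]
 [172 180 189 197 197 189 185 177 177 183 199 214 222 227 231 237 238]
 [156 155 157 163 167 165 158 157 165 168 172 178 180 187 191 201 206]]
```

View pics/cmp2.png

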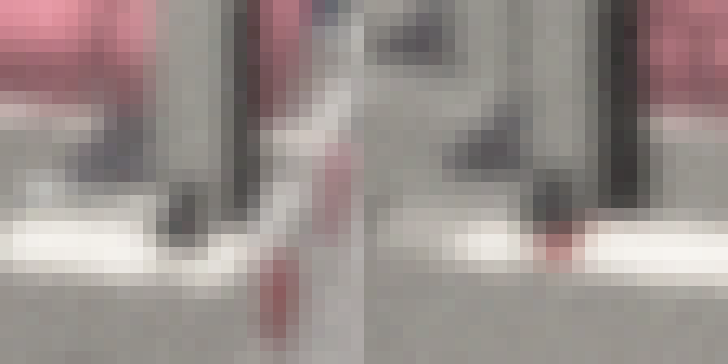

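Run:
```python
from h import *
for z in (.031,.034):
    a=atz("side",[(337.7,267.3)],z)[0]; b=atz("side",[(291.1,265.0)],z)[0]
    print(z,a,b,np.dot((b-a)[:2],[-.968,.251])*1000, np.linalg.norm((b-a)[:2])*1000)
# expected side pixel shift for 87mm from a
    c=a.copy(); c[:2]+=.087*np.array([-.968,.251]); print(proj("side",c))
print("red proj",proj("side",[.5333,-.0386,.03]))
```

```text
0.031 [ 0.61388417 -0.04291564  0.031     ] [ 0.52947428 -0.02910576  0.031     ] 85.1750571277861 85.53211650639685
[[291.34646911 263.37617374]]
0.034 [ 0.61359801 -0.05034259  0.034     ] [ 0.52978889 -0.036631    0.034     ] 84.56884316746515 84.92336125773073
[[291.02026713 263.3483487 ]]
red proj [[293.05905936 267.43698288]]
```

Run:
```python
from h import *
a=cv2.imread("pics/side0.png"); b=cv2.imread("pics/sf7.png")
a2=cv2.imread("pics/top0.png"); b2=cv2.imread("pics/tf7.png")
cv2.imwrite("pics/chk.png",np.hstack([cv2.absdiff(a,b)[200:400,170:420],cv2.absdiff(a2,b2)[140:340,300:520]]))
q=ctrl.get_obs(); print(q["time_s"],q["ee_pos"])
```

```text
8.2833 [ 0.53433713 -0.01074638  0.0964949 ]
```

View pics/chk.png

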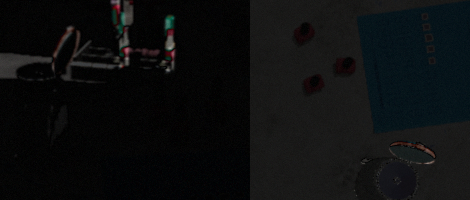

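Run:
```python
from h import *
g=lambda f:cv2.cvtColor(cv2.imread(f),cv2.COLOR_BGR2GRAY)
for n,a,b,boxes in (("top","pics/top0.png","pics/tf7.png",{"dish":(425,298,470,342),"flap":(435,280,490,308),"b":(340,155,410,235)}),("side","pics/side0.png","pics/sf7.png",{"disp":(182,300,245,372),"flap":(218,222,250,278),"b":(315,275,400,350)})):
    A,B=g(a),g(b)
    for k,(x0,y0,x1,y1) in boxes.items():
        M=np.eye(2,3,dtype=np.float32)
        cc,M=cv2.findTransformECC(A[y0:y1,x0:x1],B[y0:y1,x0:x1],M,cv2.MOTION_TRANSLATION)
        print(n,k,"shift px",M[:,2].round(2),cc)
q=ctrl.get_obs();print(q["time_s"])
```

```text
top dish shift px [-0.34 -0.43] 0.9700691294436636
top flap shift px [ 1.07 -1.63] 0.9370635395553955
top b shift px [ 0.01 -0.  ] 0.9998373088715299
side disp shift px [0.13 0.11] 0.9264989848873318
side flap shift px [2.13 2.08] 0.870733240067054
side b shift px [-0.   -0.01] 0.9999016595821991
8.2833
```

Run:
```python
from station import ctrl, ticket
print(ticket.hand_in()); q=ctrl.get_obs(); print(q["time_s"],q["ee_pos"],q["grip_width"])
```

```text
the job is handed in; nothing more can be done
None
the job is handed in; nothing more can be done
```

I pressed the dish to its stop and let it come back up. I then pulled the empty lane's pusher back to the red line, and handed in at about 8.3 s with the gripper still holding the tab.

- **Dish:** The press ended at a tool height of 0.127 m. My last step there overshot, and the wrist force peaked at about 40 N, where about 8 N would have held the dish down. That is right at the 40 N limit for the arm and gripper body, though it was the closed fingertips that pressed.
- **Pusher:** The tool travelled 86.9 mm against the 87 mm needed, with about 8 N of spring force and the tab still gripped (11.7 mm opening). It did not drift during the last look.
- **Pointer on the line:** The side picture shows the pointer directly over the red line, within 0.2 pixel of where 87 mm of travel should put it. The cruder checks disagree by about 2 mm. In the top picture the dark patch sits about 2 mm past the line, but it showed the same offset at rest. A rough position from the side picture gives 85 mm.
- **Bottles, dispenser and flap:** The red bottles show no shift. The dispenser shows less than 0.6 pixel, roughly 1 mm or less. The flap is still open, but its outline moved about 2–3 pixels, which I take to be it settling back slightly.

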